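# Clamp a tube with a U-bolt through the sliding bridge of a pipe stand

## Robot

A 7-joint arm with a two-finger parallel gripper is mounted at the origin on a cart in front of the work surface, level with it; the furniture and walls round the work are solid. World frame = base frame: x ahead of the robot, y to its left, z up, the work surface at z = 0. Lengths are in m, angles in rad, forces in N, time in s.
With the tool pointing down it reaches from about 0.35 to 0.9 m from the base axis. Payload 19.9 kg.
Tool frame: the origin (TCP) lies on the centre line of the jaws, within the pads' length; the fingertips stand 19 mm ahead of it and the grasp point (between the pads) is the TCP; z points along the fingers, y is the line along which they close (so a half turn about z gives the same grasp; the last joint's range is limited). The gripper opens to 85 mm and grips with 20 to 120 N. Pads are 22 mm wide; open, the fingers measure 114 mm over their backs; the gripper's body (76 mm by 85 mm) begins 54 mm behind the grasp point. The pads swing forward as they close: fully open they stand 13 mm farther back than shut.
Start: joints at [1.274, 0.417, -0.01, 1.614, 0.005, 1.111, -0.053], TCP at [0.158, -0.605, 0.25] pointing down, gripper open.
Joint ranges: [-2.81, 2.81], [-0.39, 2.02], [-1.27, 1.25], [0.06, 2.57], [-1.19, 4.33], [0.19, 2], [-2.82, 2.82]. Speed limits (rad/s): [1.89, 1.89, 2.39, 2.39, 3.01, 3.01, 3.01].

## Interface

Orientations are given as a unit quaternion [x, y, z, w].
In Python, from bench import ctrl gives the robot as it stands.
- The arm moves only by the tool step_arm, never from a script. Its argument "deltas" is a list of rows, each a list of 3 entries, a list of its own where there are three numbers: the shift along the world's x, y, z in mm, then the turn about the world's z in degrees, then the gripper's target within -1 to 1 (shut at 1, half-way at 0, fully open at -1). A call has 1 to 12 rows; each row is the pose to reach, as a shift and turn from the pose commanded when the call began; what a row does not reach only later rows make up. A row lasts 1/10 s, in which the tool goes at most 50 mm and 8.59 degrees, less where a joint would pass 70% of its speed; a pose out of reach is approached as far as the arm can. A call with a gripper value outside its range is refused whole. The fingers move at their own pace and stop on an object; "squeeze" is the grip in N (left out, the last holds). Time passes only in rows, so rows that repeat a pose let the fingers close. It gives the time, the measured TCP pose, the force, the opening and the grip force at its end, in the units of the state.
- ctrl.observe(): the state, without advancing time (a new reading comes with each control period).
- ctrl.capture(name): name is "side" or "top" or "wrist"; returns a dict with "color" (480x640x3 uint8, red, green, blue), "camera_matrix" (3x3 intrinsics, pixels), "k1" (the pictures are not rectified: a ray, as slopes to the right and down, at radius r is drawn at 1 + k1 r^2 times it, then the intrinsics apply), "xyz" and "rotation" of the camera in the world; the wrist camera has in their place "T_tool_cam" (4x4, takes a point from camera to tool coordinates, whose origin is the TCP and whose axes are the flange's). Camera axes: x right, y down, z forward; pixel columns grow to the right and rows downward; lengths in m; the calibration is good to about 2 mm. A picture is of the moment at which its call begins: read the wrist's pose just before it. There is no depth.
- ctrl.sign_off(): hands the job in; it is judged then, once.
Trained networks look in the newest picture that a camera, given by its name, has taken for a name from the list of things; names that differ only in an ending like _2 or _b are one class to them, and where a whole thing is asked for, a point or a joint stands for the part that bears it (a point fixed in the world has none). Each returns a list of dicts, best first, with "p" (0 to 1); they miss things now and then, are a little off and sometimes report something else, mostly with a low value. They report only what shows in the picture. A call takes as long as a camera call.
- ctrl.outline_of(name, camera): "region" (480x640 bool, what is visible of it) and "at" ([column, row] in pixels, amid what is visible of it).
The state is a dict: "time": time; "joint_positions": joint angles; "qvel": joint speeds; "effort": joint torques, N m; "tcp_pos": TCP position; "eef_rot": TCP orientation; "force": force on the tool from outside, world axes, zero at the start; "ft_torque": the same for the moment, N m; "opening": opening from 0.0 (shut) to 1.0 (fully open); "finger_force": force on a finger pad.
Only numpy, scipy, OpenCV 4.12 (cv2) and the standard library are available. Lean on these libraries where they do the work, as an engineer would, in place of code of your own. Each camera call takes 0.05 s, during which the arm holds its last target. There are 200 camera calls.

## Task

Mount the loose black tube on the pipe stand: lay it in the two yellow V-rests, about centred along the stand, and let go. Then take the narrow U-bolt, the one that fits this tube, off the hanging bar and put it over the tube with both legs through the two holes of the blue bridge plate, fully home so that its bow sits on the tube and the nuts can go on from below. Leave the wide U-bolt hanging, and do not disturb the nut tray, spanner, tape measure and marker.

Things in the scene. Friction and masses are not known exactly. Their poses are not given: they have to be found in the camera images.
- clamp_stand: Pipe stand fixed to the bench: slotted aluminium rail 280 mm long (its y), 40 wide (x), 20 high; origin under its centre, z up. At y = -95 and +95 mm stand yellow V-rests, each 26 mm long in y: 90 degree V, mouth 45 mm wide, edges about 81 mm above the bench. A blue bridge straddles the rail between them (see clamp_point).
- clamp_point (a point): Middle of the laid tube's axis, 76.5 mm above the bench, over the stand's origin; axes as the stand. Below it the blue bridge's level plate: 84 mm in x, 46 in y, 8 thick, top 60 mm above the bench, open below. It slides on the rail along y (8 N to shift it, stops at 11 mm), standing anywhere up to 10 mm either way of this point: NOT measured, find its holes by eye or feel.
- hole_line (a point): Point on the plate's top, 16.5 mm under clamp_point and fixed to the stand. The bridge's two vertical through holes, 10 mm in diameter, 36 mm apart, are at x = -18 and +18 mm from here, and up to 10 mm to either side in y (both alike), as the bridge happens to stand.
- tube: Loose black anodised tube, 25 mm in diameter, 280 mm long, 0.2 kg, lying on the bench; it can roll. Origin at its middle on the axis, y along the tube (x and z turn as it rolls).
- u_bolt: Narrow U-bolt: 8 mm round steel bar, 0.12 kg, hanging loosely across the hanging bar. Origin at the centre of the bow (half circle, 14 mm inside radius), z up: bow top inside +14, outside +22 mm. Legs at x = -18 and +18 mm (44 mm over the outside, 28 clear inside) reach 43 mm below the origin, tips chamfered 2 mm. y is square to the U. Home on the tube: origin 75 mm above the bench.
- wide_u_bolt: A wider U-bolt for another pipe, same 8 mm bar, legs 50 mm apart between centres (58 mm over the outside) and 50 mm long below the bow's centre (origin). It hangs on the same bar, about 68 mm from the narrow one; which is on which side varies. Stays there.
- hanging_bar: Fixed stand of bent 10 mm rod on a grey foot 56 x 210 x 10 mm: a level bar along its y, 170 mm long between its uprights at y = -85 and +85 mm, top of the bar 120 mm above the bench. Origin at the centre of the foot's underside.
- nut_tray: Bystander: light blue tray of nuts, 114 x 170 x 28 mm, loose.
- spanner: Bystander: steel combination spanner, 172 mm long along its y, 24 mm wide, 9 mm thick, loose.
- tape_measure: Bystander: yellow and black tape measure, 64 x 69 x 32 mm, loose.
- marker: Bystander: red marker pen, 137 mm long along its y, 17 mm thick, loose.

How it is judged:
On the way, in this order (a step that is already met when the one before it is completed fails the run):
1. the tube lies in both V-rests, let go (x of tube in the frame of clamp_stand between -0.004 and 0.004 m and y of tube in the frame of clamp_stand between -0.03 and 0.03 m and z of tube in the frame of clamp_stand between 0.0735 and 0.0795 m and angle between the y axis of tube and the y axis of clamp_stand, either way round below 0.04 rad and contact force between the fingers and tube below 0.3 N), for 0.2 s.
2. both legs of the narrow U-bolt are through the bridge plate, around the tube (z of u_bolt in the frame of clamp_stand below 0.092 m and x of u_bolt in the frame of clamp_stand between -0.004 and 0.004 m and y of u_bolt in the frame of clamp_stand between -0.015 and 0.015 m), for 0.1 s.
At the end, for the whole second after the job is handed in: Tube in both V-rests (4 mm sideways, 3 mm in height, 0.04 rad, within 30 mm of centred); narrow U-bolt over it, both legs through the bridge holes, home within 4 mm, 4 mm sideways, 15 mm of the stand's middle along it, upright and square within 0.15 rad; at rest, released (x of tube in the frame of clamp_stand between -0.004 and 0.004 m and y of tube in the frame of clamp_stand between -0.03 and 0.03 m and z of tube in the frame of clamp_stand between 0.0735 and 0.0795 m and angle between the y axis of tube and the y axis of clamp_stand, either way round below 0.04 rad and x of u_bolt in the frame of clamp_stand between -0.004 and 0.004 m and y of u_bolt in the frame of clamp_stand between -0.015 and 0.015 m and z of u_bolt in the frame of clamp_stand between 0.071 and 0.079 m and angle between u_bolt's own z axis and vertical below 0.15 rad and angle between the x axis of u_bolt and the x axis of clamp_stand, either way round below 0.15 rad and linear speed of each of u_bolt, tube below 0.01 m/s); the robot touches nothing.
It fails at once if the wide U-bolt is carried off, knocked away or falls (distance of wide_u_bolt from where it was at the start of the episode above 0.04 m).
It fails at once if the nut tray is moved more than 20 mm (distance of nut_tray from where it was at the start of the episode above 0.02 m).
It fails at once if the spanner is moved more than 20 mm (distance of spanner from where it was at the start of the episode above 0.02 m).
It fails at once if the tape measure is moved more than 20 mm (distance of tape_measure from where it was at the start of the episode above 0.02 m).
It fails at once if the marker is moved more than 20 mm (distance of marker from where it was at the start of the episode above 0.02 m).
It also fails if it takes over 58 s, if anything falls off the work surface, if the arm or the gripper's body presses on something with over 40 N, if the wrist force passes 120 N, or if a joint passes its speed limit or range.

## Working session

There is one attempt and no reset: what is moved stays moved. The work goes in short steps, Python scripts to look and compute and a tool call to move; the robot and the scene stay as the last step left them, time stands still between calls to the robot, and variables do not carry over. Pictures are saved under pics/ and viewed, at most 10 in all, crops included, and the job is handed in when it is done.

Besides the shell and the picture viewer there is one more tool, called after ">>>" as name(argument=value, ...), one argument or row to a line, values as JSON. step_arm: Moves the arm, as the interface text tells. Its arguments: {"type":"object","properties":{"deltas":{"type":"array"},"squeeze":{"type":"number"}},"required":["deltas"]}

```bash
ls; mkdir -p pics
cat > h.py <<'E'
import numpy as np, cv2, json
from bench import ctrl
from scipy.spatial.transform import Rotation as R
def cam(c,st=None):
    K=np.array(c["camera_matrix"])
    if "xyz" in c:
        Rm=np.array(c["rotation"]); 
        if Rm.shape!=(3,3): Rm=R.from_quat(Rm).as_matrix()
        return K,c["k1"],Rm,np.array(c["xyz"])
    T=np.eye(4);T[:3,:3]=R.from_quat(st["eef_rot"]).as_matrix();T[:3,3]=st["tcp_pos"]
    T=T@np.array(c["T_tool_cam"])
    return K,c["k1"],T[:3,:3],T[:3,3]
def proj(C,P):
    K,k1,Rm,t=C
    q=(np.atleast_2d(P)-t)@Rm; s=q[:,:2]/q[:,2:]
    s=s*(1+k1*(s**2).sum(1,keepdims=True))
    return s@K[:2,:2].T+K[:2,2]
def ray(C,uv):
    K,k1,Rm,t=C
    s=cv2.undistortPoints(np.array(uv,float).reshape(-1,1,2),K,np.array([k1,0,0,0.])) .reshape(-1,2)
    return t,np.c_[s,np.ones(len(s))]@Rm.T
def atz(C,uv,z):
    t,d=ray(C,uv); return t+d*((z-t[2])/d[:,2])[:,None]
def shot(name,fn=None):
    st=ctrl.observe(); c=ctrl.capture(name)
    if fn: cv2.imwrite("pics/"+fn,c["color"][:,:,::-1])
    return c,cam(c,st)
E
cat > a.py <<'E'
from h import *
for n in ("top","side"):
    c,C=shot(n,n+"0.png"); print(n,C[3].round(3),C[2].round(3).tolist(),C[0][0,0],C[1])
    for o in "clamp_stand tube u_bolt wide_u_bolt hanging_bar nut_tray spanner tape_measure marker".split():
        for r in ctrl.outline_of(o,n)[:2]:
            ys,xs=np.nonzero(r["region"])
            print(o,round(r["p"],2),np.round(r["at"]),xs.min(),xs.max(),ys.min(),ys.max(), atz(C,[r["at"]],0).round(3)[0])
print(ctrl.observe())
E
python3 a.py
```

```text
pics
top [ 0.42  -0.104  1.516] [[-0.005, -0.992, 0.129], [-1.0, 0.008, 0.019], [-0.02, -0.129, -0.991]] 621.9323930679767 -0.20413870225245817
clamp_stand 0.9 [359. 231.] 300 417 210 250 [ 0.623 -0.174  0.   ]
clamp_stand 0.51 [480. 228.] 448 512 225 233 [ 0.629 -0.477  0.   ]
tube 0.72 [246. 312.] 239 254 253 369 [0.427 0.103 0.   ]
tube 0.31 [359. 229.] 300 417 211 250 [ 0.627 -0.176  0.   ]
wide_u_bolt 0.52 [215. 216.] 212 223 206 232 [0.662 0.184 0.   ]
hanging_bar 0.94 [211. 220.] 167 254 203 239 [0.655 0.193 0.   ]
nut_tray 0.95 [468. 272.] 431 501 249 299 [ 0.518 -0.441  0.   ]
nut_tray 0.4 [170. 193.] 160 179 168 219 [0.723 0.301 0.   ]
spanner 0.68 [479. 229.] 447 512 224 233 [ 0.625 -0.475  0.   ]
tape_measure 0.75 [260. 186.] 246 274 171 197 [0.739 0.069 0.   ]
marker 0.83 [169. 192.] 161 178 168 219 [0.727 0.302 0.   ]
side [1.232 0.767 1.013] [[-0.786, 0.411, -0.462], [0.618, 0.503, -0.604], [-0.016, -0.76, -0.649]] 586.6182919178567 -0.154424122826098
clamp_stand 0.85 [288. 253.] 243 329 211 293 [ 0.599 -0.183  0.   ]
tube 0.71 [412. 280.] 369 457 253 307 [0.419 0.09  
[... 655 characters left out ...]
oint_positions': array([ 1.27346544,  0.41740099, -0.01030039,  1.61361946,  0.00466829,
        1.11069013, -0.05297677]), 'qvel': array([ 0.00041459,  0.00139949, -0.00262958,  0.00049787,  0.00057601,
        0.00125647,  0.00193719]), 'effort': array([ 9.93560789e-04, -8.64227986e+01,  6.77974876e-01, -4.35208583e+01,
        1.91994722e-02,  1.86433892e-03, -3.77447236e-06]), 'tcp_pos': array([ 0.15816103, -0.60463147,  0.25025127]), 'eef_rot': array([ 9.91829159e-01,  1.27573183e-01, -1.19165115e-05, -4.55706978e-05]), 'force': array([-0.11450965, -0.45935059,  1.03866212]), 'ft_torque': array([-0.0125593 ,  0.00594092,  0.02286622]), 'finger_force': 0.0, 'opening': 0.9984046183643246}
```

Run:
```python
import cv2,numpy as np
t=cv2.imread("pics/top0.png")[140:390,150:520]; s=cv2.imread("pics/side0.png")[160:410,200:470]
t=cv2.resize(t,None,fx=2.16,fy=2.16,interpolation=3)
cv2.imwrite("pics/a.png",t)
cv2.imwrite("pics/b.png",cv2.resize(s,None,fx=2.4,fy=2.4,interpolation=3))
```

```text
(no output)
```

View pics/a.png

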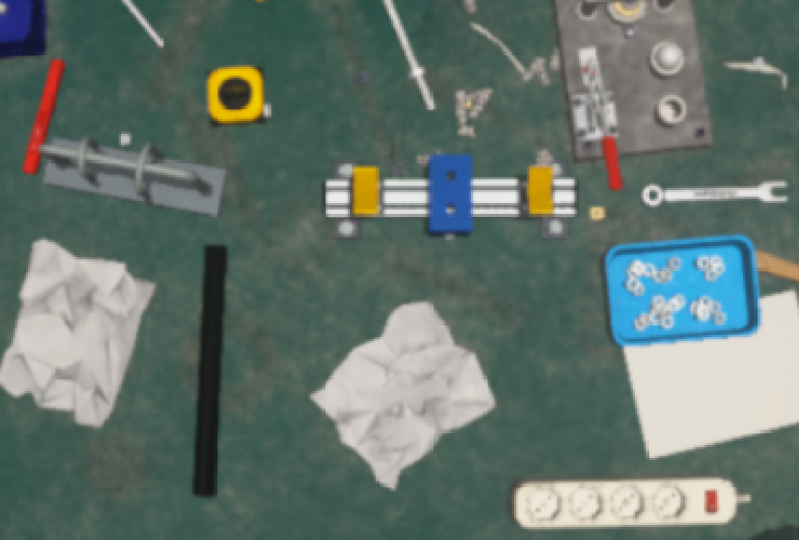

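View pics/b.png

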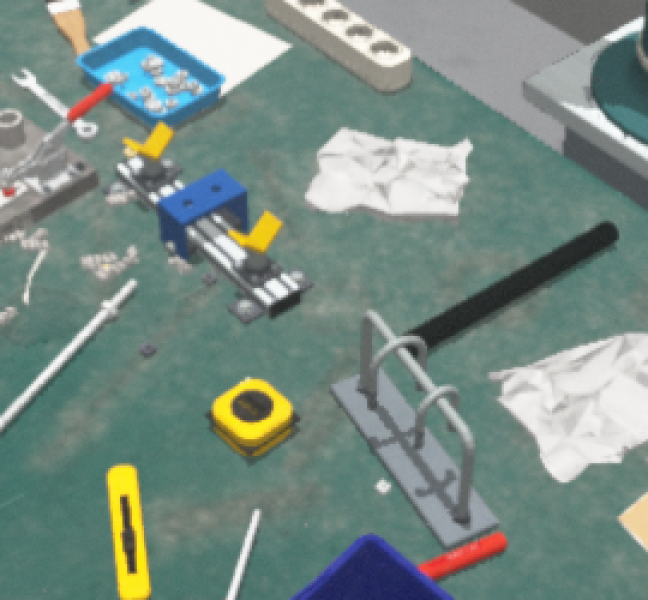

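```bash
cat > b.py <<'E'
from h import *
c,C=shot("top")
for o,z in (("tube",.0125),("clamp_stand",.04),("spanner",0),("tape_measure",.03),("nut_tray",.03),("marker",0.01)):
    r=ctrl.outline_of(o,"top")[0]["region"]
    ys,xs=np.nonzero(r); P=atz(C,np.c_[xs,ys],z)[:,:2].astype(np.float32)
    (cx,cy),(w,h),a=cv2.minAreaRect(P*1000); print(o,round(cx),round(cy),round(w),round(h),round(a,1))
# holes & U-bolts picked in crop a.png
g=lambda x,y:[150+x/2.16,140+y/2.16]
print("holes",atz(C,[g(451,176),g(450,211)],.06).round(3).tolist())
print("yellow",atz(C,[g(366,190),g(540,190)],.07).round(3).tolist())
print("bows",atz(C,[g(90,160),g(147,170)],.12).round(3).tolist())
print("bar ends",atz(C,[g(42,149),g(205,185)],.12).round(3).tolist())
print(ctrl.observe()["time"], R.from_quat(ctrl.observe()["eef_rot"]).as_matrix().round(3).tolist())
print(ctrl.capture("wrist")["T_tool_cam"],ctrl.capture("wrist")["camera_matrix"])
E
python3 b.py
```

```text
tube 429 99 30 281 87.6
clamp_stand 620 -171 283 97 89.6
spanner 627 -469 20 153 0.7
tape_measure 737 67 69 65 89.4
nut_tray 511 -431 115 172 4.0
marker 720 298 24 137 74.0
holes [[0.638, -0.172, 0.06], [0.599, -0.17, 0.06]]
yellow [[0.622, -0.079, 0.07], [0.62, -0.268, 0.07]]
bows [[0.649, 0.215, 0.12], [0.638, 0.153, 0.12]]
bar ends [[0.662, 0.268, 0.12], [0.621, 0.09, 0.12]]
1.35 [[0.967, 0.253, -0.0], [0.253, -0.967, 0.0], [-0.0, -0.0, -1.0]]
[[-6.30411113e-05 -9.56342933e-01 -2.92246797e-01  7.31916677e-02]
 [ 9.99999667e-01  1.77594177e-04 -7.96867676e-04 -1.29777018e-03]
 [ 8.13980100e-04 -2.92246750e-01  9.56342603e-01 -1.22788604e-01]
 [ 0.00000000e+00  0.00000000e+00  0.00000000e+00  1.00000000e+00]] [[403.11879198   0.         314.10328302]
 [  0.         403.11879198 237.89491976]
 [  0.           0.           1.        ]]
```

>>> step_arm(
  deltas=[
    [[462,433,-30],-14.7,-1],
    [[462,433,-30],-14.7,-1],
    [[462,433,-30],-14.7,-1],
    [[462,433,-30],-14.7,-1],
    [[462,433,-30],-14.7,-1],
    [[462,433,-30],-14.7,-1],
    [[462,433,-30],-14.7,-1],
    [[462,433,-30],-14.7,-1],
    [[462,433,-30],-14.7,-1],
    [[462,433,-30],-14.7,-1],
    [[462,433,-30],-14.7,-1],
    [[462,433,-30],-14.7,-1],
  ],
)

```text
time: 2.65
tcp_pos: [0.5951, -0.1947, 0.222]
eef_rot: [1.0, -0.0, 0.0, 0.0]
force: [0.6, -0.6, -0.3]
opening: 0.996
finger_force: 0.0
```

>>> step_arm(
  deltas=[
    [[0,0,0],0,-1],
    [[0,0,0],0,-1],
    [[0,0,0],0,-1],
  ],
)

```text
time: 2.95
tcp_pos: [0.5933, -0.1973, 0.222]
eef_rot: [1.0, -0.001, -0.0, 0.0]
force: [-0.2, -0.7, 0.2]
opening: 1.001
finger_force: 0.0
```

Run:
```python
from h import *
s=ctrl.observe();print(s["time"],s["tcp_pos"],R.from_quat(s["eef_rot"]).as_euler("zyx",1),s["joint_positions"].round(2),s["force"])
shot("wrist","w1.png")
```

```text
2.95 [ 0.59327143 -0.19728961  0.22195438] [ 1.10306712e-01 -2.29067730e-02  1.79975346e+02] [ 0.42  0.45 -0.2   1.64  0.1   1.06 -1.38] [-0.22086119 -0.67147134  0.24074589]
```

View pics/w1.png

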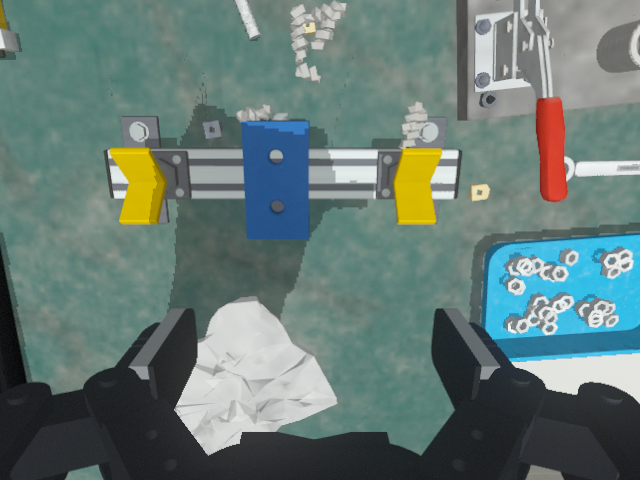

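Run:
```python
from h import *
c,C=shot("wrist")
im=c["color"][:,:,::-1].astype(int)
b,g,r=im[...,0],im[...,1],im[...,2]
yel=((r>150)&(g>120)&(b<90)).astype(np.uint8); yel[260:]=0
n,l,s,ce=cv2.connectedComponentsWithStats(yel)
for i in range(1,n):
    if s[i,4]>500:
        ys,xs=np.nonzero(l==i); print(s[i],ce[i])
        for nm,v in (("top",ys.min()),("bot",ys.max())):
            row=xs[abs(ys-v)<4]; print(nm,v,row.min(),row.max(),atz(C,[[ (row.min()+row.max())/2,v]],.081)[0].round(4))
blue=((b>100)&(r<80)&(g<110)).astype(np.uint8); blue[260:]=0
n,l,s,ce=cv2.connectedComponentsWithStats(blue); i=1+s[1:,4].argmax(); print(s[i])
hol=(l!=i).astype(np.uint8)[140:225,258:300]
n,l,s,ce=cv2.connectedComponentsWithStats(hol)
for i in range(1,n):
  if 30<s[i,4]<600:print("hole",s[i],ce[i]+[258,140],atz(C,[ce[i]+[258,140]],.06)[0].round(4))
```

```text
[ 110  148   54   76 2801] [138.52302749 185.1092467 ]
top 148 110 148 [ 0.6461 -0.0777  0.081 ]
bot 223 119 155 [ 0.5962 -0.0763  0.081 ]
[ 393  148   48   76 2855] [414.99579685 185.30227671]
top 148 401 440 [ 0.6455 -0.2649  0.081 ]
bot 223 397 435 [ 0.5957 -0.2655  0.081 ]
[ 240  119   70  121 7045]
hole [ 11   9  14  15 155] [275.11612903 155.8       ] [ 0.6387 -0.1695  0.06  ]
hole [ 12  61  13  13 129] [276.09302326 206.68992248] [ 0.6026 -0.1691  0.06  ]
```

>>> step_arm(
  deltas=[
    [[-164,296,-72],-2.5,-1],
    [[-164,296,-72],-2.5,-1],
    [[-164,296,-72],-2.5,-1],
    [[-164,296,-72],-2.5,-1],
    [[-164,296,-72],-2.5,-1],
    [[-164,296,-72],-2.5,-1],
    [[-164,296,-72],-2.5,-1],
    [[-164,296,-72],-2.5,-1],
    [[-164,296,-72],-2.5,-1],
    [[-164,296,-72],-2.5,-1],
  ],
)

```text
time: 4.05
tcp_pos: [0.4305, 0.0985, 0.1503]
eef_rot: [1.0, -0.023, 0.0, 0.0]
force: [-0.5, -1.8, -1.3]
opening: 1.004
finger_force: 0.0
```

```bash
cat > t.py <<'E'
from h import *
s=ctrl.observe();print(s["time"],s["tcp_pos"],R.from_quat(s["eef_rot"]).as_euler("zyx",1),s["force"])
c,C=shot("wrist","w2.png")
for r in ctrl.outline_of("tube","wrist")[:1]:
    ys,xs=np.nonzero(r["region"]); print(r["p"],xs.min(),xs.max(),ys.min(),ys.max())
    # per-row edges at axis height
    P=[]
    for v in range(ys.min()+10,ys.max()-5,10):
        q=xs[ys==v]; P.append(atz(C,[[q.min(),v],[q.max(),v]],.0125)[:,:2])
    P=np.array(P); m=P.mean(1); print(np.c_[m,P[:,0,1]-P[:,1,1]].round(4)[::4])
    k=np.polyfit(m[:,0],m[:,1],1); print("yaw",np.degrees(np.arctan(k[0])),"y at .429",np.polyval(k,.429), atz(C,[[xs[ys==ys.min()].mean(),ys.min()]],.0125))
E
python3 t.py
```

```text
4.05 [0.43046371 0.09854672 0.15029902] [2.65829473e+00 4.38171657e-02 1.79991045e+02] [-0.51193622 -1.79373909 -1.28045897]
0.76 290 334 0 417
[[0.5615 0.095  0.0248]
 [0.5402 0.0957 0.0249]
 [0.5179 0.0965 0.0237]
 [0.4943 0.0973 0.025 ]
 [0.4694 0.0988 0.0238]
 [0.4431 0.1004 0.0238]
 [0.4152 0.101  0.0245]
 [0.3855 0.1021 0.0246]
 [0.3539 0.1036 0.024 ]
 [0.3201 0.1059 0.0248]
 [0.2838 0.1069 0.0226]]
yaw -2.573098969100218 y at .429 0.10055891271618926 [[0.56661914 0.09417098 0.0125    ]]
```

>>> step_arm(
  deltas=[
    [[-1,2,-50],0,-1],
    [[-1,2,-95],0,-1],
    [[-1,2,-115],0,-1],
    [[-1,2,-128],0,-1],
    [[-1,2,-128],0,-1],
    [[-1,2,-128],0,0.7],
    [[-1,2,-128],0,0.7],
    [[-1,2,-128],0,1],
    [[-1,2,-128],0,1],
    [[-1,2,-128],0,1],
    [[-1,2,-128],0,1],
  ],
  squeeze=50,
)

```text
time: 5.25
tcp_pos: [0.4292, 0.1017, 0.0227]
eef_rot: [1.0, -0.022, 0.0, -0.0]
force: [-2.0, -1.4, 14.5]
opening: 0.272
finger_force: 48.3
```

>>> step_arm(
  deltas=[
    [[0,0,50],0,1],
    [[0,0,100],0,1],
    [[0,0,150],0,1],
    [[20,-40,180],8,1],
    [[40,-70,180],16,1],
    [[60,-110,180],24,1],
    [[90,-150,180],32,1],
    [[120,-190,180],40,1],
    [[150,-230,180],48,1],
    [[170,-260,180],56,1],
    [[191,-272,180],64,1],
    [[191,-272,180],72,1],
  ],
)

```text
time: 6.45
tcp_pos: [0.621, -0.1729, 0.2011]
eef_rot: [0.821, 0.571, -0.0, -0.0]
force: [-2.0, 0.9, -3.5]
opening: 0.271
finger_force: 51.0
```

>>> step_arm(
  deltas=[
    [[0,0,0],8,1],
    [[0,0,0],16,1],
    [[0,0,-20],20.6,1],
    [[0,0,-50],20.6,1],
    [[0,0,-60],20.6,1],
    [[0,0,-60],20.6,1],
  ],
)

```text
time: 7.05
tcp_pos: [0.619, -0.1701, 0.1408]
eef_rot: [0.707, 0.707, -0.001, -0.001]
force: [0.5, -0.1, -1.5]
opening: 0.271
finger_force: 50.9
```

Run:
```python
from h import *
s=ctrl.observe();print(s["time"],s["tcp_pos"],R.from_quat(s["eef_rot"]).as_euler("zyx",1),s["force"],s["ft_torque"],s["joint_positions"].round(2))
c,C=shot("side","s2.png")
cv2.imwrite("pics/s2c.png",cv2.resize(c["color"][140:330,180:430,::-1],None,fx=2.8,fy=2.8,interpolation=3))
```

```text
7.05 [ 0.61901031 -0.17010404  0.14076649] [-9.00413770e+01 -1.55781104e-01 -1.79953769e+02] [ 0.54460811 -0.07381515 -1.50160539] [0.01902852 0.0212642  0.01238901] [ 0.56  0.61 -0.47  1.64  0.32  0.97 -0.02]
```

View pics/s2c.png

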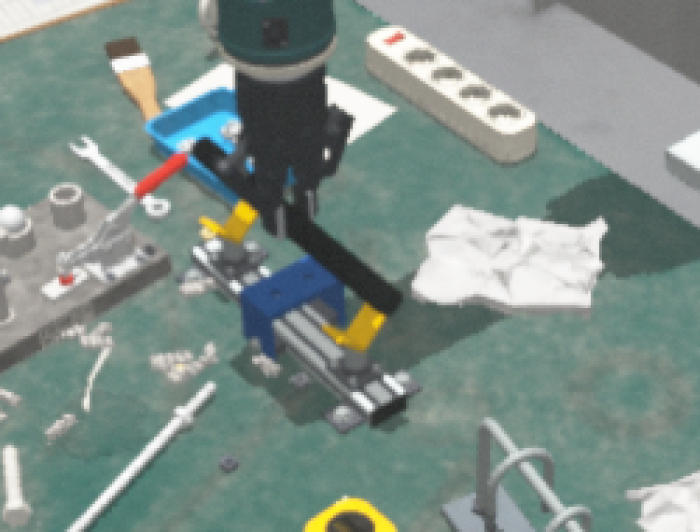

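>>> step_arm(
  deltas=[
    [[2,-1,-30],0,1],
    [[2,-1,-45],0,1],
    [[2,-1,-50],0,1],
    [[2,-1,-52],0,1],
    [[2,-1,-53],0,1],
    [[2,-1,-53],0,1],
  ],
)

```text
time: 7.7
tcp_pos: [0.6222, -0.1713, 0.0898]
eef_rot: [0.707, 0.707, 0.0, 0.0]
force: [-0.2, -0.5, -2.4]
opening: 0.27
finger_force: 51.0
```

>>> step_arm(
  deltas=[
    [[-1,0,-1],0,1],
    [[-1,0,-2],0,1],
    [[-1,0,-2],0,1],
  ],
)

```text
time: 8.0
tcp_pos: [0.6213, -0.1714, 0.0874]
eef_rot: [0.707, 0.707, 0.0, 0.0]
force: [1.7, 0.6, 0.9]
opening: 0.274
finger_force: 51.5
```

Contact beginning (weight relieved). Release slowly.

>>> step_arm(
  deltas=[
    [[0,0,-1],0,1],
    [[0,0,-1],0,1],
    [[0,0,-1],0,0.3],
    [[0,0,-1],0,0.1],
    [[0,0,-1],0,-0.3],
    [[0,0,-1],0,-0.6],
    [[0,0,20],0,-1],
    [[0,0,60],0,-1],
    [[0,0,110],0,-1],
    [[0,0,150],0,-1],
    [[0,0,150],0,-1],
  ],
)

```text
time: 9.1
tcp_pos: [0.6229, -0.1714, 0.2429]
eef_rot: [0.707, 0.707, 0.002, 0.004]
force: [-0.1, -0.2, -0.3]
opening: 0.998
finger_force: 0.0
```

```bash
cat > v.py <<'E'
from h import *
s=ctrl.observe();print(s["time"],s["tcp_pos"],R.from_quat(s["eef_rot"]).as_euler("zyx",1),s["force"])
c,C=shot("wrist","w3.png")
for r in ctrl.outline_of("tube","wrist")[:1]:
    ys,xs=np.nonzero(r["region"]); print(r["p"],xs.min(),xs.max(),ys.min(),ys.max())
    P=[]
    for v in range(ys.min()+5,ys.max()-3,5):
        q=xs[ys==v]; P.append(atz(C,[[q.min(),v],[q.max(),v]],.0765)[:,:2])
    P=np.array(P); m=P.mean(1); print(np.c_[m,abs(P[:,0]-P[:,1])].round(4)[::6])
E
python3 v.py
```

```text
9.1 [ 0.62293976 -0.1714019   0.24294864] [-90.05479623   0.4387369  179.86759992] [-0.10953181 -0.24798909 -0.30364929]
0.76 292 330 3 388
[[ 6.211e-01 -3.050e-02  2.300e-02  1.000e-04]
 [ 6.207e-01 -4.800e-02  2.410e-02  1.000e-04]
 [ 6.204e-01 -6.620e-02  2.390e-02  0.000e+00]
 [ 6.203e-01 -8.520e-02  2.440e-02  0.000e+00]
 [ 6.207e-01 -1.049e-01  2.420e-02  0.000e+00]
 [ 6.203e-01 -1.254e-01  2.260e-02  0.000e+00]
 [ 6.206e-01 -1.468e-01  2.390e-02  0.000e+00]
 [ 6.202e-01 -1.691e-01  2.360e-02  0.000e+00]
 [ 6.202e-01 -1.925e-01  2.420e-02  0.000e+00]
 [ 6.202e-01 -2.170e-01  2.320e-02  1.000e-04]
 [ 6.197e-01 -2.426e-01  2.300e-02  1.000e-04]
 [ 6.197e-01 -2.696e-01  2.360e-02  1.000e-04]
 [ 6.201e-01 -2.980e-01  2.330e-02  1.000e-04]]
```

View pics/w3.png

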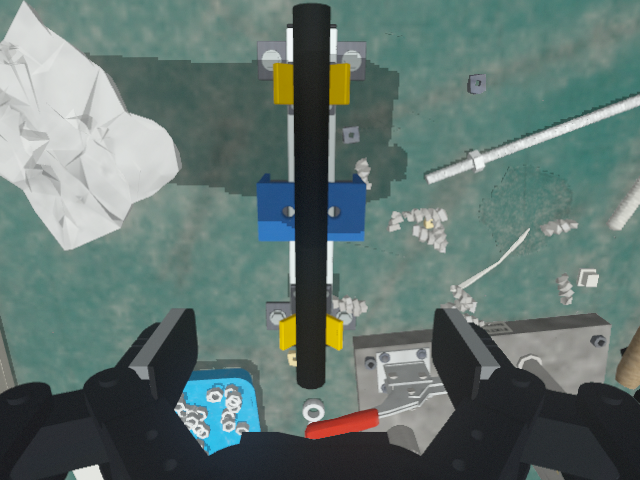

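>>> step_arm(
  deltas=[
    [[27,386,20],-8,-1],
    [[27,386,20],-13,-1],
    [[27,386,20],-13,-1],
    [[27,386,20],-13,-1],
    [[27,386,20],-13,-1],
    [[27,386,20],-13,-1],
    [[27,386,20],-13,-1],
    [[27,386,20],-13,-1],
    [[27,386,20],-13,-1],
    [[27,386,20],-13,-1],
    [[27,386,20],-13,-1],
  ],
)

```text
time: 10.3
tcp_pos: [0.6478, 0.2134, 0.2558]
eef_rot: [0.783, 0.622, -0.001, -0.0]
force: [-0.3, 0.3, -0.2]
opening: 0.999
finger_force: 0.0
```

```bash
cat > u.py <<'E'
from h import *
import sys
s=ctrl.observe();print(s["time"],s["tcp_pos"],R.from_quat(s["eef_rot"]).as_euler("zyx",1),s["force"],s["joint_positions"].round(2))
c,C=shot("wrist",sys.argv[1]); np.savez("C.npz",K=C[0],k=C[1],R=C[2],t=C[3])
for o in ("u_bolt","wide_u_bolt"):
  for r in ctrl.outline_of(o,"wrist")[:3]:
    ys,xs=np.nonzero(r["region"]); print(o,r["p"],xs.min(),xs.max(),ys.min(),ys.max())
E
python3 u.py w4.png
```

```text
10.3 [0.64782428 0.21341349 0.25583504] [-7.69913368e+01 -8.51088946e-02  1.79936538e+02] [-0.27954923  0.29266823 -0.23663366] [-0.01  0.57 -0.53  1.43  0.3   1.22 -0.8 ]
u_bolt 0.93 293 355 189 221
wide_u_bolt 0.63 289 364 263 311
```

View pics/w4.png

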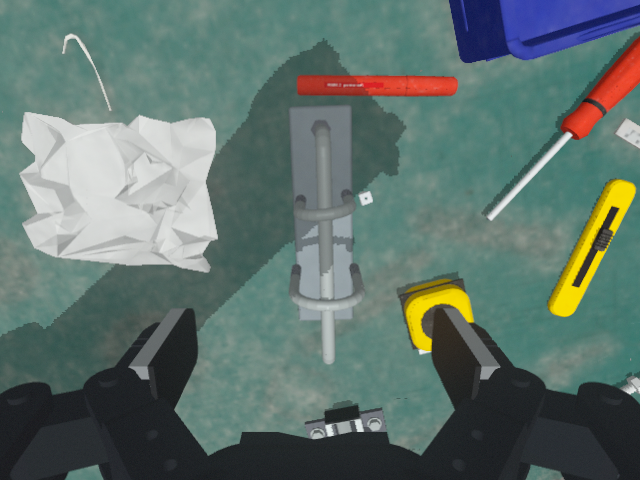

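```bash
cat > fit.py <<'E'
from h import *
from scipy.optimize import minimize
def pts():
    a=np.linspace(0,np.pi,25)
    b=np.c_[18*np.cos(a),0*a,18*np.sin(a)]
    l=np.linspace(-43,0,12)
    return np.r_[np.c_[0*l+18,0*l,l],b,np.c_[0*l-18,0*l,l[::-1]]]/1000
def mask(C,p,z0):
    # p: x,y mm, yaw, swing about x, roll about y (deg)
    Rm=R.from_euler("ZXY",[p[2],p[3],p[4]],degrees=True)
    o=np.array([p[0]/1000,p[1]/1000,z0])
    W=Rm.apply(pts())
    if z0==.106: o[2]=.1203-0.014  # hangs
    W=W+o; S=4
    uv=proj(C,W); d=((W-C[3])@C[2])[:,2]
    m=np.zeros((480*S//2,640*S//2),np.uint8)
    for i in range(len(W)-1):
        cv2.line(m,*[tuple(int(v) for v in np.round(q*32)) for q in (uv[i]*S/2,uv[i+1]*S/2)],1,max(1,int(round(.008*C[0][0,0]/d[i]*S/2))),cv2.LINE_8,5)
    return m
def fit(C,reg,p0,z0,prior):
    # legs below may be occluded/merged: region taken as is
    r=cv2.resize(reg.astype(np.uint8),None,fx=2,fy=2,interpolation=0)
    def f(p):
        m=mask(C,p,z0); i=(m&r).sum(); u=(m|r).sum(); return 1-i/u+((np.array(p)[2:]-prior)**2).sum()*1e-5
    best=min((minimize(f,np.array(p0)+d,method="Nelder-Mead",options=dict(initial_simplex=np.array(p0)+d+np.r_[np.zeros((1,5)),np.diag([4,4,5,8,5])],maxfev=500)) for d in (0,np.array([2,-2,3,5,0]),np.array([-2,2,-3,-5,0]))),key=lambda q:q.fun)
    return best
if __name__=="__main__":
    Z=np.load("C.npz"); C=(Z["K"],float(Z["k"]),Z["R"],Z["t"])
    r=ctrl.outline_of("u_bolt","wrist")[0]["region"]
    print("bow top ray z.124",atz(C,[[325,214]],.124))
    b=fit(C,r,[649,215,-13,0,0],.106,np.array([-13,0,0])); print(b.x.round(1),b.fun)
    m=mask(C,b.x,.106)
    im=cv2.resize(cv2.imread("pics/w4.png"),None,fx=2,fy=2); 
    ed=cv2.Canny(m*255,50,100); im[ed>0]=(0,0,255)
    e2=cv2.Canny(cv2.resize(r.astype(np.uint8)*255,None,fx=2,fy=2),50,100); im[e2>0]=(0,255,0)
    cv2.imwrite("pics/f4.png",cv2.resize(im[340:480,560:740],None,fx=4,fy=4,interpolation=0))
    # bar axis points
    print("bar",atz(C,[[322,135],[325,238]],.115))
E
python3 fit.py
```

```text
bow top ray z.124 [[0.65574655 0.22541329 0.124     ]]
[ 6.558e+02  2.252e+02 -5.300e+00 -3.000e-01 -7.000e-01] 0.07673323016458188
bar [[0.66483453 0.27392933 0.115     ]
 [0.65182015 0.20677619 0.115     ]]
```

View pics/f4.png

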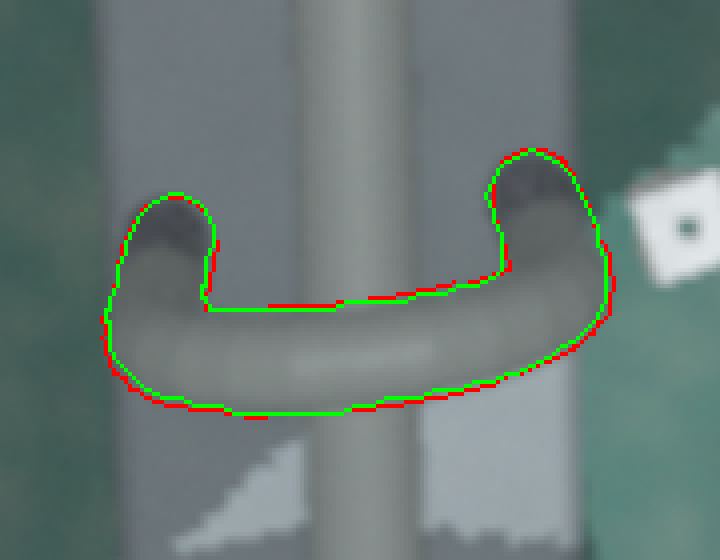

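>>> step_arm(
  deltas=[
    [[8,12,0],7.7,-1],
    [[8,12,-40],7.7,-1],
    [[8,12,-80],7.7,-1],
    [[8,12,-120],7.7,-1],
    [[8,12,-140],7.7,-1],
    [[8,12,-148],7.7,-1],
    [[8,12,-148],7.7,-1],
    [[8,12,-148],7.7,-0.4],
  ],
  squeeze=50,
)

```text
time: 11.3
tcp_pos: [0.6565, 0.2268, 0.1104]
eef_rot: [0.739, 0.674, 0.001, 0.0]
force: [-0.4, -0.3, 1.0]
opening: 0.852
finger_force: 0.0
```

```bash
python3 u.py w5.png
```

```text
11.3 [0.6565253  0.2268318  0.11043263] [-8.47388945e+01  9.04910296e-02 -1.79966678e+02] [-0.3884595  -0.28696792  0.96750033] [-0.04  0.74 -0.51  1.51  0.4   0.99 -0.75]
u_bolt 0.83 257 379 283 382
wide_u_bolt 0.96 239 361 381 439
```

View pics/w5.png

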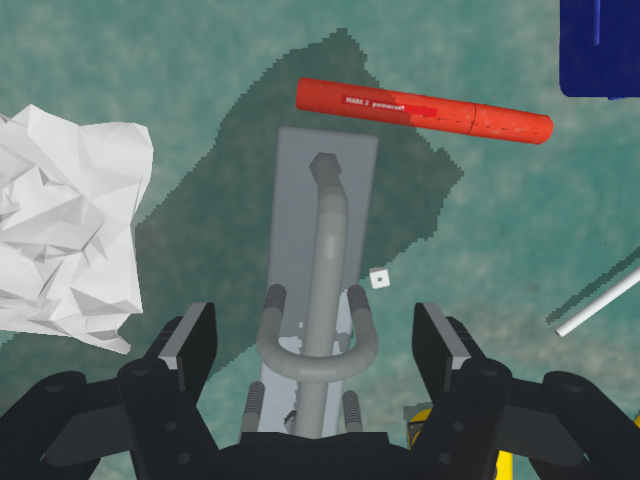

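>>> step_arm(
  deltas=[
    [[0,0,0],0,0],
    [[0,0,0],0,0],
    [[0,0,0],0,0.5],
    [[0,0,0],0,1],
    [[0,0,0],0,1],
    [[0,0,0],0,1],
  ],
)

```text
time: 12.05
tcp_pos: [0.6562, 0.2269, 0.1099]
eef_rot: [0.739, 0.674, 0.0, 0.0]
force: [-2.7, -1.1, 8.0]
opening: 0.49
finger_force: 49.5
```

>>> step_arm(
  deltas=[
    [[0,0,20],0,1],
    [[0,0,50],0,1],
    [[0,0,90],0,1],
    [[-5,-40,110],2,1],
    [[-10,-85,110],4,1],
    [[-15,-130,110],5.3,1],
    [[-20,-175,110],5.3,1],
    [[-25,-220,110],5.3,1],
    [[-30,-265,110],5.3,1],
    [[-36,-310,110],5.3,1],
    [[-36,-355,110],5.3,1],
    [[-36,-396,110],5.3,1],
  ],
)

```text
time: 13.25
tcp_pos: [0.6193, -0.1718, 0.2192]
eef_rot: [0.707, 0.707, -0.0, 0.0]
force: [0.9, -0.1, -0.9]
opening: 0.488
finger_force: 50.9
```

>>> step_arm(
  deltas=[
    [[0,0,-20],0,1],
    [[0,0,-40],0,1],
    [[0,0,-50],0,1],
    [[0,0,-50],0,1],
    [[0,0,-50],0,1],
  ],
)

```text
time: 13.75
tcp_pos: [0.6202, -0.169, 0.1697]
eef_rot: [0.707, 0.708, 0.0, 0.0]
force: [0.1, -1.3, -0.3]
opening: 0.488
finger_force: 50.9
```

```bash
python3 u.py w6.png
cat > s.py <<'E'
from fit import *
import sys
s=ctrl.observe(); T=s["tcp_pos"]*1000
for cam_ in ("wrist","side"):
    c,C=shot(cam_,cam_+sys.argv[1]+".png"); 
    rr=ctrl.outline_of("u_bolt",cam_)
    if not rr: print(cam_,"none"); continue
    r=rr[0]["region"]; ys,xs=np.nonzero(r); print(cam_,rr[0]["p"],xs.min(),xs.max(),ys.min(),ys.max())
    b=fit(C,r,[T[0],T[1],0,0,0],T[2]/1000-.004,np.zeros(3)); print(b.x.round(1),b.fun,"tcp",T.round(1))
E
python3 s.py 7
```

```text
13.75 [ 0.62021925 -0.16899405  0.16968243] [-9.00869619e+01  2.91513222e-02  1.79991979e+02] [ 0.14747614 -1.25910818 -0.2664622 ] [ 0.58  0.58 -0.51  1.62  0.32  1.02 -0.02]
u_bolt 0.98 254 375 284 382
wide_u_bolt 0.52 247 388 3 417
wrist 0.86 254 374 285 382
[ 6.191e+02 -1.706e+02 -2.000e-01 -1.900e+00  1.600e+00] 0.07147733873092775 tcp [ 620.3 -169.2  170. ]
side 0.44 352 378 300 330
[ 620.3 -169.2    0.     0.     0. ] 1.0 tcp [ 620.3 -169.2  170. ]
```

View pics/w6.png

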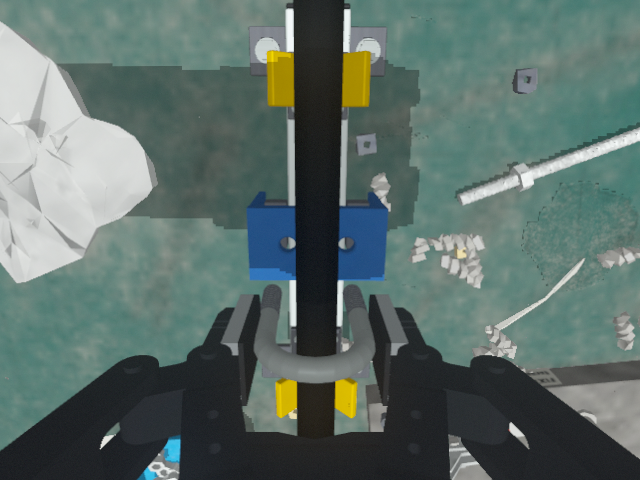

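Run:
```python
from fit import *
c,C=shot("wrist","w8.png"); s=ctrl.observe(); T=s["tcp_pos"]*1000
im=c["color"].astype(int); r,g,b=im[...,0],im[...,1],im[...,2]
nb=~((b>90)&(r<90)&(b>g+30))
for x0,x1 in ((270,297),(338,362)):
    w=nb[222:262,x0:x1].astype(np.uint8)
    n,l,st,ce=cv2.connectedComponentsWithStats(w)
    for i in range(1,n):
        if st[i,4]>15: print(st[i]+[x0,222,0,0,0],ce[i]+[x0,222],atz(C,[ce[i]+[x0,222]],.06)[0].round(4))
reg=ctrl.outline_of("u_bolt","wrist")[0]["region"]
for dz in (0,2,4,6):
    q=fit(C,reg,[T[0],T[1],0,0,0],T[2]/1000-dz/1000,np.zeros(3))
    W=R.from_euler("ZXY",q.x[2:],degrees=True).apply([[-.018,0,-.043],[.018,0,-.043]])+[q.x[0]/1000,q.x[1]/1000,T[2]/1000-dz/1000]
    print(dz,q.x.round(1),round(q.fun,3),W.round(4).tolist(),T.round(1))
v=im[222:262:3,265:370]
cv2.imwrite("pics/h8.png",cv2.resize(c["color"][215:300,235:400,::-1],None,fx=4.5,fy=4.5,interpolation=3))
```

```text
[281 222  16  40 220] [289.37272727 242.94090909] [ 0.6034 -0.1678  0.06  ]
[338 222  16  40 219] [344.08219178 242.17808219] [ 0.6365 -0.1673  0.06  ]
0 [ 6.189e+02 -1.682e+02  3.000e-01 -3.100e+00  1.800e+00] 0.111 [[0.5995, -0.1706, 0.1269], [0.6355, -0.1705, 0.1258]] [ 619.9 -169.3  169.3]
2 [ 618.7 -169.4   -0.7   -2.4    1.2] 0.081 [[0.5998, -0.171, 0.1247], [0.6358, -0.1714, 0.1239]] [ 619.9 -169.3  169.3]
4 [ 6.188e+02 -1.707e+02  2.000e-01 -1.700e+00  1.500e+00] 0.066 [[0.5997, -0.1721, 0.1227], [0.6357, -0.1719, 0.1218]] [ 619.9 -169.3  169.3]
6 [ 6.187e+02 -1.720e+02 -5.000e-01 -9.000e-01  1.300e+00] 0.063 [[0.5998, -0.1725, 0.1207], [0.6357, -0.1728, 0.1199]] [ 619.9 -169.3  169.3]
```

View pics/h8.png

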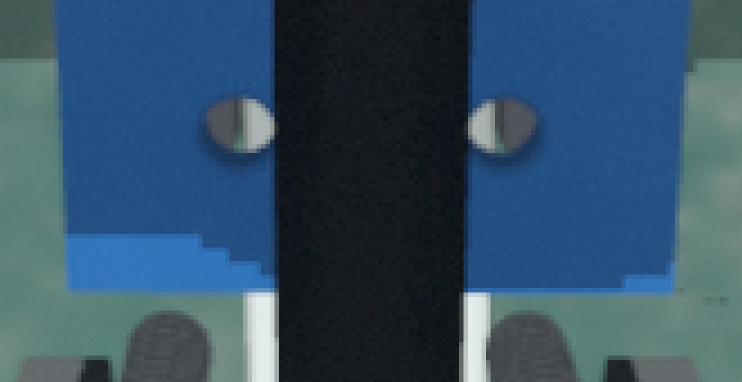

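>>> step_arm(
  deltas=[
    [[2,3.5,-10],0,1],
    [[2,3.5,-20],0,1],
    [[2,3.5,-30],0,1],
    [[2,3.5,-30],0,1],
    [[2,3.5,-30],0,1],
  ],
)

```text
time: 14.7
tcp_pos: [0.6217, -0.1657, 0.1386]
eef_rot: [0.707, 0.707, -0.0, -0.0]
force: [0.0, 0.3, -1.0]
opening: 0.486
finger_force: 50.9
```

```bash
cat > m.py <<'E'
from fit import *
import sys
c,C=shot("wrist",sys.argv[1]+".png"); s=ctrl.observe(); T=s["tcp_pos"]*1000
print(s["time"],T.round(1),s["force"].round(1))
im=c["color"].astype(int); r,g,b=im[...,0],im[...,1],im[...,2]
print("blue rows mask only for reference")
reg=ctrl.outline_of("u_bolt","wrist")[0]["region"]
q=fit(C,reg,[T[0],T[1],0,0,0],T[2]/1000-.004,np.zeros(3))
W=R.from_euler("ZXY",q.x[2:],degrees=True).apply([[-.018,0,-.043],[.018,0,-.043]])+[q.x[0]/1000,q.x[1]/1000,T[2]/1000-.004]
print(q.x.round(1),round(q.fun,3),W.round(4).tolist(), proj(C,W).round(1).tolist())
cv2.imwrite("pics/%sc.png"%sys.argv[1],cv2.resize(c["color"][190:340,220:420,::-1],None,fx=4,fy=4,interpolation=3))
E
python3 m.py w9
```

```text
14.75 [ 621.9 -165.8  139. ] [ 0.4 -0.7 -1.2]
blue rows mask only for reference
[ 620.2 -166.7   -1.4   -1.4    1. ] 0.069 [[0.6014, -0.1673, 0.0923], [0.6374, -0.1682, 0.0917]] [[273.5, 291.3], [352.1, 292.6]]
```

View pics/w9c.png

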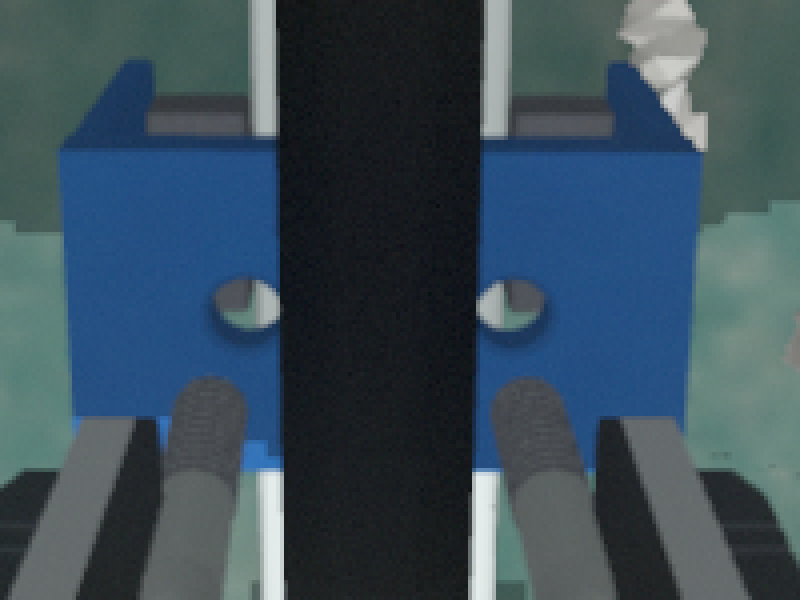

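```bash
cat > hole.py <<'E'
from h import *
def holes(c,C,yg,xg=.6203):
    im=c["color"].astype(int); r,g,b=im[...,0],im[...,1],im[...,2]
    blue=((b>70)&(b>1.5*g)&(b>2*r)); out=[]
    for sx in (-1,1):
        u,v=proj(C,[[xg+sx*.020,yg,.06]])[0]; 
        u,v=int(u),int(v); w=~blue[v-22:v+23,u-16:u+17]
        n,l,st,ce=cv2.connectedComponentsWithStats(w.astype(np.uint8),connectivity=4)
        out.append([(st[i,:5]+[u-16,v-22,0,0,0]).tolist() for i in range(1,n) if st[i,4]>20])
    return out
if __name__=="__main__":
    c,C=shot("wrist"); print(ctrl.observe()["tcp_pos"]); print(holes(c,C,-.1685))
    print(atz(C,[[273.25,266],[356.5,266],[314.9,266.1]],.06).round(4).tolist())
E
python3 hole.py
```

```text
[ 0.62206204 -0.16587431  0.1393542 ]
[[[273, 245, 20, 45, 350], [264, 283, 17, 7, 83]], [[335, 245, 21, 45, 345], [343, 284, 18, 6, 80]]]
[[0.5985, -0.1677, 0.06], [0.6431, -0.1677, 0.06], [0.6208, -0.1677, 0.06]]
```

>>> step_arm(
  deltas=[
    [[1,0,-8],0,1],
    [[1,0,-16],0,1],
    [[1,0,-22],0,1],
    [[1,0,-26],0,1],
    [[1,0,-26],0,1],
  ],
)

```text
time: 15.35
tcp_pos: [0.6225, -0.1657, 0.1122]
eef_rot: [0.707, 0.707, -0.0, -0.001]
force: [-0.1, -0.5, -0.6]
opening: 0.491
finger_force: 50.9
```

```bash
python3 m.py w10
python3 - <<'E'
from hole import *
c,C=shot("wrist"); print(holes(c,C,-.1677))
im=c["color"]
# sample rows of the strip around each hole: print blue-mask ascii
r,g,b=[im[...,i].astype(int) for i in range(3)]
blue=((b>70)&(b>1.5*g)&(b>2*r))
u,v=proj(C,[[.6207,-.1677,.06]])[0].astype(int); print(u,v)
for row in range(v-22,v+26,2): print(row,"".join(".#"[int(x)] for x in blue[row,u-62:u+62]))
E
```

```text
15.4 [ 622.7 -165.7  112.7] [ 0.  -0.1 -0.2]
blue rows mask only for reference
[ 6.210e+02 -1.667e+02 -3.000e-01 -1.500e+00  1.300e+00] 0.061 [[0.6021, -0.1677, 0.0661], [0.6381, -0.1679, 0.0653]] [[273.2, 292.3], [351.8, 292.1]]
[[[253, 264, 33, 45, 795]], [[338, 264, 29, 45, 677], [369, 295, 2, 14, 25]]]
312 286
264 #################################.........................................................##################################
266 #################################.........................................................##################################
268 #################################.........................................................##################################
270 #################################.........................................................##################################
272 #################################.........................................................##################################
274 #################################.........................................................##################################
276 ######
[... 1611 characters left out ...]
.....................####....................#####.....
302 ...............................###.......................................................#####.....................####.....
304 ...............................###.......................................................######.....................###.....
306 ...............................###.......................................................######.....................###.....
308 ..............................####.......................................................#######.....................##.....
310 ..............................####.......................................................#######......................#.....
```

Run:
```python
from hole import *
c,C=shot("wrist"); print(ctrl.observe()["tcp_pos"])
print(atz(C,[[266,284],[358.5,284],[312.3,277.3],[312.3,277.8]],.06).round(4).tolist())
```

```text
[ 0.62301551 -0.16579336  0.1132535 ]
[[0.5986, -0.1668, 0.06], [0.6423, -0.1667, 0.06], [0.6205, -0.1633, 0.06], [0.6205, -0.1636, 0.06]]
```

>>> step_arm(
  deltas=[
    [[0,-0.5,-3],0,1],
    [[0,-0.5,-6],0,1],
    [[0,-0.5,-9],0,1],
    [[0,-0.5,-9],0,1],
  ],
)

```text
time: 15.95
tcp_pos: [0.6226, -0.1664, 0.1034]
eef_rot: [0.707, 0.707, -0.0, -0.0]
force: [-0.0, -1.2, -0.6]
opening: 0.491
finger_force: 50.9
```

>>> step_arm(
  deltas=[
    [[0,0,-4],0,1],
    [[0,0,-8],0,1],
    [[0,0,-12],0,1],
    [[0,0,-14],0,1],
    [[0,0,-14],0,1],
  ],
)

```text
time: 16.45
tcp_pos: [0.6226, -0.1663, 0.0895]
eef_rot: [0.707, 0.707, -0.0, -0.0]
force: [0.5, -1.1, -2.1]
opening: 0.488
finger_force: 50.8
```

>>> step_arm(
  deltas=[
    [[0,0,-3],0,1],
    [[0,0,-6],0,1],
    [[0,0,-7],0,1],
    [[0,0,-7],0,1],
  ],
)

```text
time: 16.85
tcp_pos: [0.6227, -0.1664, 0.0827]
eef_rot: [0.707, 0.707, -0.0, -0.0]
force: [-0.8, -3.5, -3.0]
opening: 0.486
finger_force: 50.8
```

Release, then rise.

>>> step_arm(
  deltas=[
    [[0,0,0],0,-0.3],
    [[0,0,0],0,-0.6],
    [[0,0,0],0,-0.8],
    [[0,0,0],0,-0.8],
    [[0,0,20],0,-0.8],
    [[0,0,40],0,-0.8],
    [[0,0,70],0,-0.8],
    [[0,0,90],0,-0.8],
    [[0,0,90],0,-0.8],
  ],
)

```text
time: 17.75
tcp_pos: [0.6242, -0.1664, 0.1761]
eef_rot: [0.707, 0.707, 0.001, 0.002]
force: [0.1, 0.3, -0.6]
opening: 0.898
finger_force: 0.0
```

Run:
```python
from fit import *
s=ctrl.observe(); print(s["time"],s["tcp_pos"])
for n in ("wrist","side"):
    c,C=shot(n,n+"11.png")
    for rr in ctrl.outline_of("u_bolt",n)[:2]:
        ys,xs=np.nonzero(rr["region"]); print(n,rr["p"],xs.min(),xs.max(),ys.min(),ys.max())
    P=proj(C,[[.6205,-.168,.097],[.6205-.022,-.168,.075],[.6205+.022,-.168,.075]]); print("expected home",P.round(1).tolist())
    if n=="wrist":
        reg=ctrl.outline_of("u_bolt",n)[0]["region"]
        import fit as F
        full=F.pts; F.pts=lambda: np.array([p for p in full() if p[2]>=-.0145])
        for z in (.073,.075,.077,.079,.083,.087):
            q=fit(C,reg,[620.5,-168,0,0,0],z,np.zeros(3)); print(z,q.x.round(1),round(q.fun,3))
    for rr in ctrl.outline_of("tube",n)[:1]:
        ys,xs=np.nonzero(rr["region"]); print("tube",rr["p"],xs.min(),xs.max(),ys.min(),ys.max())
```

```text
17.75 [ 0.6241726  -0.16637807  0.17605452]
wrist 0.57 274 346 238 269
expected home [[309.8, 265.6], [272.5, 252.2], [347.5, 252.1]]
0.073 [ 6.206e+02 -1.677e+02 -1.500e+00  3.000e-01  1.900e+00] 0.091
0.075 [ 620.7 -167.1   -0.8    0.     1.7] 0.104
0.077 [ 6.205e+02 -1.664e+02 -5.000e-01 -1.000e-01  1.900e+00] 0.119
0.079 [ 6.204e+02 -1.657e+02 -5.000e-01 -2.000e-01  6.000e-01] 0.134
0.083 [ 621.2 -164.    -0.7   -0.7    3.4] 0.171
0.087 [ 6.201e+02 -1.630e+02 -3.000e-01 -2.000e+00 -4.000e+00] 0.21
tube 0.76 285 334 0 439
side 0.31 233 291 172 209
expected home [[283.1, 230.7], [290.7, 233.9], [276.3, 241.1]]
tube 0.59 249 321 206 269
```

```bash
python3 -c "
from bench import ctrl
print(ctrl.sign_off())"
```

```text
the job is handed in; nothing more can be done
None
```

The tube is lying in both V-rests, about centred, and the narrow U-bolt is over it with both legs through the bridge plate, released at about 18 s; the final wrist-camera fit puts it home (about 73–75 mm, target 75), and the job is handed in with no verdict shown. I viewed 11 pictures, one over the limit of 10.

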